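Slide a mirror-work plaque under the spring clip of a gluing jig

TASK

Load the yellow plaque into the gluing jig: hold the orange press bar down with one fingertip so that the steel clip lifts, and while holding it push the plaque along its channel with the other fingertip, beneath the clip, until it is fully home against the end stop. Then let the bar up so that the clip closes on the plaque, and move away. Only push the plaque, never lift or tip it, and leave everything else on the table where it is.

Things in the scene. Friction and masses are not known exactly. Their poses are not given: they have to be found in the camera images.
- jig: Gluing jig fixed to the table. Origin: on the table under the channel's middle line; +x: way the plaque is pushed, z up. Plywood base 12 mm high, x -120..120, y -78..102 mm. White channel bed, top 20 mm above table, from x = -120 to the stop, open at the -x end and above. Aluminium rails each side: inner faces y = -32 and +32, 6 wide, tops at 28 mm. Orange press bar on the +y side.
- stop (a point): Foot of the end stop's face, at bed height on the channel's middle line: x = 95, y = 0 mm in the jig's frame. The stop is an aluminium block 10 mm thick, top 26 mm above the table.
- axle (a point): Middle of the rocker's 6 mm steel axle, along the jig's x at y = 48 mm, 30 mm above the table, between channel and press bar. Its bearings (x = -112 and +96 mm) are 36 mm high. The rocker carries the orange press bar on +y and the steel clip over the channel.
- plaque: Yellow wooden plaque with small mirrors, 70 (x) x 60 (y) x 10 mm, 40 to 85 g, loose on the bed in the channel before the clip, 2 mm play each side, x axis along the jig's x within 0.03 rad. Origin: centre of its underside. Fully home its front edge touches the stop: origin at x = +60, rear edge at x = +25 mm in the jig's frame. It starts 70 to 105 mm short of that.
- clip (a joint): Rocker angle (rad), grows as the bar is pressed. 0: at rest, clip shut, lip 5 mm above the bed: the plaque cannot enter. From 0.11 the lip clears the plaque; 0.25: bar level, lip about 17 mm above the bed; 0.30: end of travel. A spring returns it: about 4.5 N on the bar's middle starts it, about 9 N holds it at 0.25. Shut on the plaque: about 0.10.
- bar_mid (a point): Middle of the top face of the orange press bar: 170 mm long along the jig's x (x = -115 to +55 mm in the jig's frame), 34 mm wide, flat, so a fingertip can slide along it while pressing. At rest it tilts up 0.25 rad towards +y, this point 29 mm above the table at y = 77 mm; pressed level it is 22 mm above the table at y = 76 mm.
- lip_mid (a point): Middle of the underside of the clip's lip, a 6 mm round steel edge 40 mm long along the jig's x (x = 45 to 85 mm), above the channel's middle line (y = 0). The clip joins it to the axle over the channel; clip top 47 mm above the table when shut, about 63 mm when open.
- tiles_a: Bystander: shut frosted box with round green tiles on its lid, 75 x 50 x 28 mm, beside the jig on its -y side. Origin: centre of underside.
- tiles_b: Bystander: shut frosted box with round mirror tiles on its lid, 75 x 50 x 28 mm, beside the jig on its +y side. Origin: centre of underside.
- spool: Bystander: standing spool of black thread, 26 mm wide, 46 mm high, on the jig's -y side. Origin: centre of underside.
- glue: Bystander: standing green glue bottle with red cap and yellow label, 34 mm wide, 95 mm high, beyond the end stop. Origin: centre of underside.
- pot: Bystander: yellow painted pot, 156 mm wide, 150 mm high. Origin: centre of underside.
- brush: Bystander: wide flat brush with a blue handle lying on the table. Origin: centre of its underside.
- spare: Bystander: red plaque without mirrors, 70 x 60 x 10 mm, lying on the table. Not the one to load.
Not all that is in view belongs to the job. Leave any purple or turquoise look-alike of the plaque alone.

How it is judged (in metres and radians):
On the way, in this order (a step that is already met when the one before it is completed fails the run):
1. the press bar is held down and the clip stands open, the plaque still before it (value of joint clip above 0.12 rad and x of plaque in the frame of jig below 0.02 m), for 0.1 s.
2. the plaque is home against the stop while the bar is still held down (value of joint clip above 0.12 rad and x of plaque in the frame of jig above 0.056 m), for 0.1 s.
At the end, for the whole second after the job is handed in: The plaque lies flat in the channel within 4 mm of the end stop, at rest, and the released clip is shut on it (clip joint between 0.06 and 0.13) (x of plaque in the frame of jig between 0.056 and 0.063 m and y of plaque in the frame of jig between -0.005 and 0.005 m and z of plaque in the frame of jig below 0.022 m and value of joint clip between 0.06 and 0.13 rad and linear speed of plaque below 0.01 m/s); the robot touches nothing.
It fails at once if the plaque is lifted or tipped (z of plaque in the frame of jig above 0.03 m or angle between plaque's own z axis and vertical above 0.25 rad).
It fails at once if something else on the table is moved (distance of any of tiles_a, tiles_b, spool, glue, pot, brush, spare from where it was at the start of the episode above 0.02 m).
It also fails if it takes over 40 s, if anything falls off the work surface, if the arm or the gripper's body presses on something with over 40 N, if the wrist force passes 120 N, or if a joint passes its speed limit or range.

ROBOT

A 6-joint arm with a two-finger parallel gripper is mounted at the origin on the work surface. World frame = base frame: x ahead of the robot, y to its left, z up, the work surface at z = 0. Lengths are in mm, angles in rad, forces in N, time in s.
With the tool pointing down it reaches from about 325 to 850 mm from the base axis. Payload 4.4 kg.
Tool frame: the origin (TCP) lies midway between the tips of the shut fingers; the grasp point (between the pads) lies 19 mm behind it; z points along the fingers, y is the line along which they close (so a half turn about z gives the same grasp; the last joint's range is limited). The gripper opens to 94 mm and grips with 3 to 60 N. Pads are 16 mm wide; open, the fingers measure 119 mm over their backs; the gripper's body (75 mm by 177 mm) begins 78 mm behind the grasp point.
Start: joints at [1.002, 0.207, 1.542, -0, 1.393, -0.15], TCP at [233.316, 525.538, 165.747] pointing down, gripper open.
Joint ranges: [-2.73, 2.73], [-0.86, 2.22], [0.23, 2.46], [-1.11, 4.25], [0.08, 2.63], [-2.82, 2.82]. Speed limits (rad/s): [2.79, 2.79, 3.14, 3.14, 3.14, 3.14].

INTERFACE

Orientations are given as a 3x3 rotation matrix whose columns are the frame's x, y, z axes.
In Python, from plant import r gives the robot as it stands.
- The arm moves only by the shell command python3 -m crank 'ROWS'. ROWS is JSON, one flat list of numbers, 5 for each row, row after row: the gripper command: -1 is fully open, 1 is shut, values between are in proportion, then the shift along the tool's x, y, z in cm, then the turn about the tool's z in degrees. In form: [hand, tx, ty, tz, roll, hand, tx, ty, tz, roll, ...]. A call has 1 to 20 rows; each row is the pose to reach, as a shift and turn from the pose commanded when the call began, along the tool's axes at that moment; what a row does not reach only later rows make up. A row lasts 1/8 s, in which the tool goes at most 62.5 mm and 10.7 degrees, less where a joint would pass 70% of its speed; a pose out of reach is approached as far as the arm can. A call with a gripper value outside its range is refused whole. The fingers move at their own pace and stop on an object; the grip force is fixed at half the most. Time passes only in rows, so rows that repeat a pose let the fingers close. It gives the time, the measured TCP pose, the force, the opening and the grip force at its end, in the units of the state.
- r.observe(): the state, without advancing time (a new reading comes with each control period).
- r.capture(name): name is "scene" or "top"; returns a dict with "image" (400x640x3 uint8, red, green, blue), "z_map" (400x640 float32, mm along the optical axis (not along the pixel's ray), 0 where there is no reading), "fx", "fy", "cx", "cy" (pixels), "dist" ([k1, k2, p1, p2, k3] as OpenCV has them; the pictures are not rectified), "eye" and "attitude" of the camera in the world. Camera axes: x right, y up, looking along -z (the intrinsics and any distortion apply to the point x, -y, -z); pixel columns grow to the right and rows downward; lengths in mm; the calibration is good to about 2 mm. A picture is of the moment at which its call begins.
- r.hand_in(): hands the job in; it is judged then, once.
The state is a dict: "t": time; "q": joint angles; "qd": joint speeds; "joint_torque": joint torques, N m; "tool_pos": TCP position; "ee_rot": TCP orientation; "contact_force": force on the tool from outside, world axes, zero at the start; "wrist_torque": the same for the moment, N m; "grip_width": finger opening in mm; "gripper_force": force on a finger pad.
Only numpy, scipy, OpenCV 4.12 (cv2) and the standard library are available. Lean on these libraries where they do the work, as an engineer would, in place of code of your own. Each camera call takes 0.05 s, during which the arm holds its last target. There are 200 camera calls.

## Working session

There is one attempt and no reset: what is moved stays moved. The work goes in short steps, Python scripts to look and compute and a shell command to move; the robot and the scene stay as the last step left them, time stands still between calls to the robot, and variables do not carry over. Pictures are saved under pics/ and viewed, at most 13 in all, crops included, and the job is handed in when it is done.

```bash
mkdir -p pics; ls
cat > h.py <<'E'
import numpy as np, cv2
from plant import r
def snap(cam,name):
    c=r.capture(cam); np.save(f'pics/{name}.npy',c,allow_pickle=True)
    cv2.imwrite(f'pics/{name}.png',c['image'][:,:,::-1]); return c
def load(name): return np.load(f'pics/{name}.npy',allow_pickle=True).item()
def ray(c,u,v):
    K=np.array([[c['fx'],0,c['cx']],[0,c['fy'],c['cy']],[0,0,1.]])
    p=cv2.undistortPoints(np.array([[[u,v]]],float),K,np.array(c['dist'],float))[0,0]
    return np.array(c['attitude'])@np.array([p[0],-p[1],-1.])
def at_z(c,u,v,z):
    d=ray(c,u,v); e=np.array(c['eye']); return e+d*(z-e[2])/d[2]
def at_d(c,u,v):
    return np.array(c['eye'])+ray(c,u,v)*np.median(c['z_map'][int(v)-1:int(v)+2,int(u)-1:int(u)+2])
E
python3 - <<'E'
from h import *
for n in('top','scene'):
    c=snap(n,n+'0'); print(n,c['eye'],np.round(c['attitude'],3).tolist(),c['fx'])
o=r.observe(); print(o['t'],o['tool_pos'],np.round(o['ee_rot'],3).tolist(),o['grip_width'])
E
```

```text
pics
top [ 461.78512194   -1.7473457  1091.60627214] [[-0.02, 0.996, -0.082], [-1.0, -0.021, -0.001], [-0.003, 0.082, 0.997]] 403.3875195045818
scene [1050.98387588  593.05377364  874.10579605] [[-0.762, -0.471, 0.445], [0.647, -0.546, 0.532], [-0.007, 0.693, 0.721]] 442.17544707381086
0.1 [232.89456445 524.84356288 164.71264452] [[-0.914, 0.406, -0.001], [0.406, 0.914, -0.002], [0.0, -0.002, -1.0]] 93.94772208641096
```

View pics/top0.png

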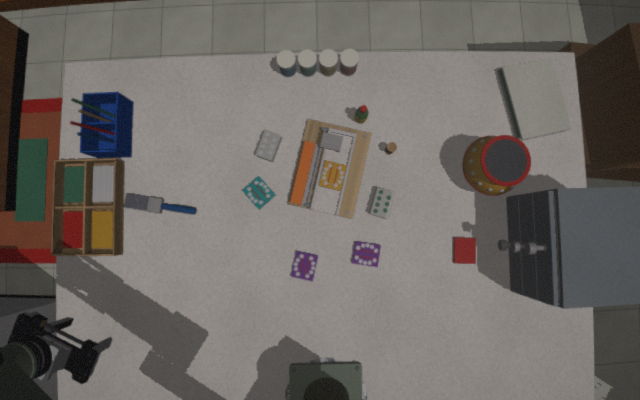

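View pics/scene0.png

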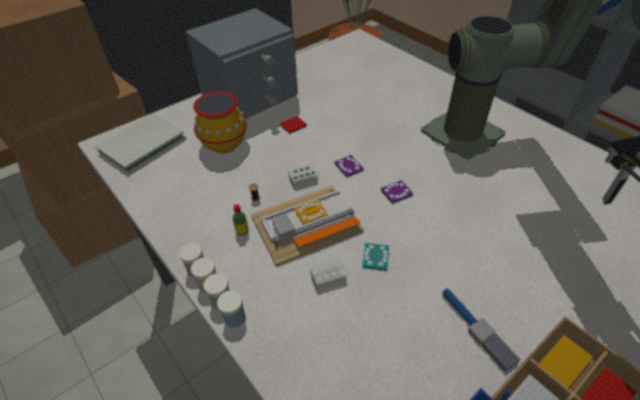

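The top view shows the jig at about (332,168): the orange bar is on its left (world +y), the stop at the top, and the plaque at (334,175). I'll enlarge the crop.

Run:
```python
from h import *
c=load('top0'); im=c['image'][100:230,240:410,::-1]
cv2.imwrite('pics/crop.png',cv2.resize(np.clip(im*1.3,0,255).astype('uint8'),None,fx=4.5,fy=4.5,interpolation=cv2.INTER_CUBIC))
```

```text
(no output)
```

View pics/crop.png

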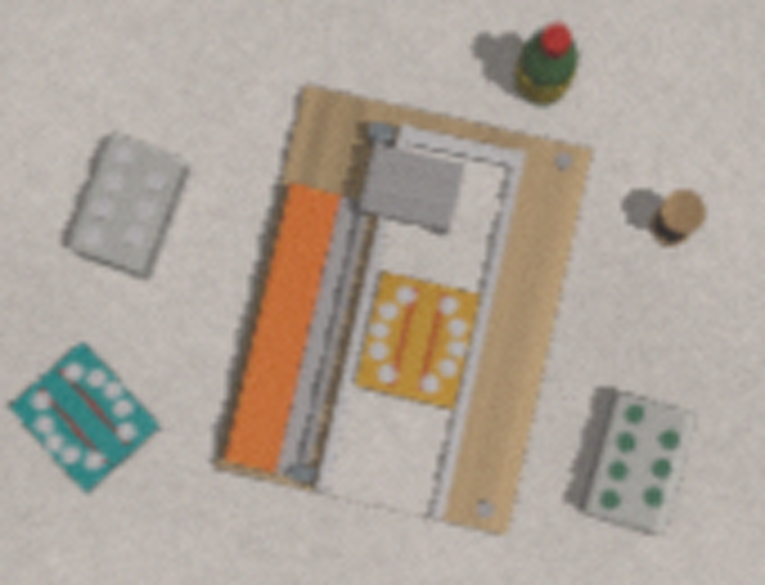

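```bash
cat >> h.py <<'E'
def fit(P,Q): # P jig pts, Q world pts 2D -> R,t
    P=np.array(P,float);Q=np.array(Q,float);a=P-P.mean(0);b=Q-Q.mean(0)
    th=np.arctan2((a[:,0]*b[:,1]-a[:,1]*b[:,0]).sum(),(a*b).sum())
    R=np.array([[np.cos(th),-np.sin(th)],[np.sin(th),np.cos(th)]]);return th,R,Q.mean(0)-R@P.mean(0)
E
python3 - <<'E'
from h import *
c=load('top0'); f=lambda x,y,z: at_z(c,240+x/4.5-.4,100+y/4.5-.4,z)[:2]
P=[(120,102),(120,-78),(-120,-78),(-120,102)]
Q=[f(306,85,12),f(592,148,12),f(505,533,12),f(217,467,12)]
th,R,t=fit(P,Q); print(th,t,(np.array(Q)-t)@R-P)
np.savez('jig.npz',th=th,R=R,t=t)
J=lambda q:(np.array(q)-t)@R
print('plaque',[J(f(x,y,30)).round(1) for x,y in((384,270),(481,292),(453,408),(356,384))])
print('bar',[J(f(x,y,z)).round(1) for x,y,z in((290,183,33),(340,195,25),(277,470,25),(227,458,33))])
print('clip',[J(f(x,y,47)).round(1) for x,y in((465,160),(447,232),(360,212))])
print('tiles_b',[J(f(x,y,28)).round(1) for x,y in((115,133),(188,165),(148,277),(65,243))])
print('tiles_a',[J(f(x,y,28)).round(1) for x,y in((612,388),(582,515),(657,532))])
print('glue cap,spool',J(f(557,38,95)),J(f(685,205,46)))
E
```

```text
-0.24495712178332715 [611.19926496 -34.87290345] [[-1.12194962 -1.27105633]
 [-0.48196351  1.07656764]
 [ 0.74128175  2.2077115 ]
 [ 0.86263137 -2.01322281]]
plaque [array([15.7, 28.7]), array([ 15.6, -30. ]), array([-55.1, -28.9]), array([-54. ,  29.8])]
bar [array([53.6, 94.5]), array([54.7, 64.5]), array([-113.4,   63.9]), array([-113.4,   93.5])]
clip [array([87. , -3.5]), array([43. , -2.6]), array([43.2, 49.5])]
tiles_b [array([ 61.2, 204. ]), array([ 51.8, 156.8]), array([-19.1, 164.3]), array([-10.1, 217.4])]
tiles_a [array([ -22.5, -117.8]), array([ -99.5, -116.5]), array([ -99.4, -161.6])]
glue cap,spool [155.8770525  -38.86993406] [  90.02635173 -134.95793774]
```

```bash
cat >> h.py <<'E'
def go(x,y,z):
    """shift in tool cm + roll to reach jig pose with tool x = -jig x"""
    j=np.load('jig.npz'); R,t,th=j['R'],j['t'],float(j['th']); o=r.observe(); E=np.array(o['ee_rot'])
    w=np.append(R@[x,y]+t,z); p=np.array(o['tool_pos'])
    cur=np.append((p[:2]-t)@R,p[2]); yaw=np.degrees(np.arctan2(E[1,1],E[0,1])-(th+np.pi/2))
    print('t',round(o['t'],2),'jig',cur.round(1),'shift cm',(E.T@(w-p)/10).round(2),'roll',round(yaw,2),'F',np.round(o['contact_force'],1),'w',round(o['grip_width'],1))
E
python3 -c "
from h import *
go(-78,38,120)"
```

```text
t 0.1 jig [-502.8  451.3  164.7] shift cm [-48.95 -33.4    4.52] roll -9.9 F [ 0.   0.2 -0.4] w 93.9
```

```bash
python3 -m crank '[-0.35,-6,-4,0,-2, -0.35,-12,-8,0,-4, -0.35,-18,-12,0,-6, -0.35,-24,-16,0,-8, -0.35,-30,-20,0,-9.9, -0.35,-36,-24,0,-9.9, -0.35,-42,-29,0,-9.9, -0.35,-46,-32,0,-9.9, -0.35,-48.9,-33.4,2,-9.9, -0.35,-48.9,-33.4,4.5,-9.9, -0.35,-48.9,-33.4,4.5,-9.9, -0.35,-48.9,-33.4,4.5,-9.9]'
python3 - <<'E'
from h import *
go(-78,38,60)
c=snap('scene','s1'); im=c['image'][100:300,180:430,::-1]
cv2.imwrite('pics/s1c.png',cv2.resize(im,None,fx=3,fy=3,interpolation=cv2.INTER_CUBIC))
E
```

```text
t: 1.6
tool_pos: [544.2, 22.5, 120.7]
ee_rot: [[-0.97, 0.242, -0.001], [0.242, 0.97, 0.001], [0.001, 0.0, -1.0]]
contact_force: [-0.0, 0.9, 1.1]
grip_width: 63.4
gripper_force: 0.0
t 1.6 jig [-78.9  39.4 120.7] shift cm [-0.1  -0.14  6.07] roll 0.0 F [-0.   0.9  1.1] w 63.4
```

View pics/s1c.png

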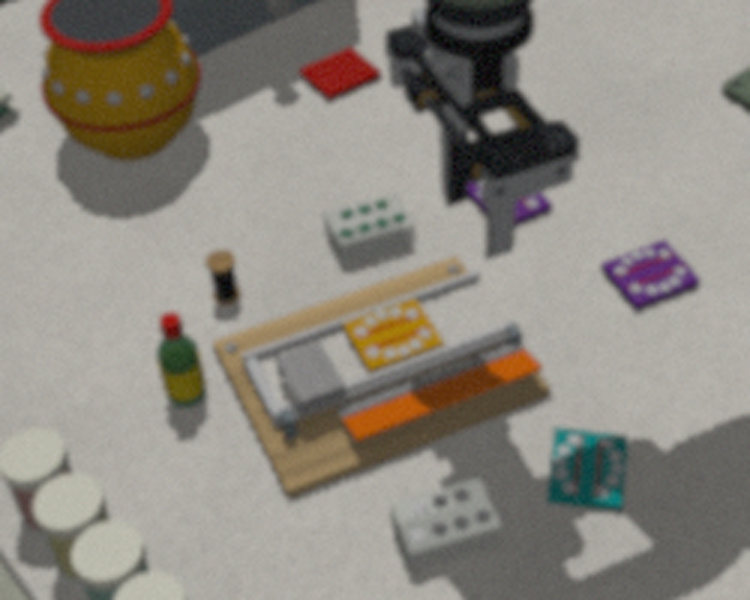

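The gripper sits above the open end of the channel, with its fingers straddling the axle line. I'll go down to 45 mm first, then press the bar.

```bash
python3 -m crank '[-0.35,-0.1,-0.14,3,0, -0.35,-0.1,-0.14,6,0, -0.35,-0.1,-0.14,7.5,0, -0.35,-0.1,-0.14,8.3,0, -0.35,-0.1,-0.14,8.8,0, -0.35,-0.1,-0.14,9.2,0, -0.35,-0.1,-0.14,9.5,0, -0.35,-0.1,-0.14,9.6,0, -0.35,-0.1,-0.14,9.6,0]'
python3 - <<'E'
from h import *
go(-78,38,23)
c=snap('scene','s2'); im=c['image'][150:280,220:390,::-1]
cv2.imwrite('pics/s2c.png',cv2.resize(im,None,fx=4.5,fy=4.5,interpolation=cv2.INTER_CUBIC))
E
```

```text
t: 2.78
tool_pos: [545.4, 20.2, 24.8]
ee_rot: [[-0.97, 0.243, 0.0], [0.243, 0.97, 0.0], [-0.0, 0.0, -1.0]]
contact_force: [-0.0, 0.3, 0.1]
grip_width: 63.2
gripper_force: 0.0
t 2.77 jig [-77.1  37.5  24.8] shift cm [0.09 0.05 0.18] roll -0.01 F [-0.   0.3  0.1] w 63.2
```

View pics/s2c.png

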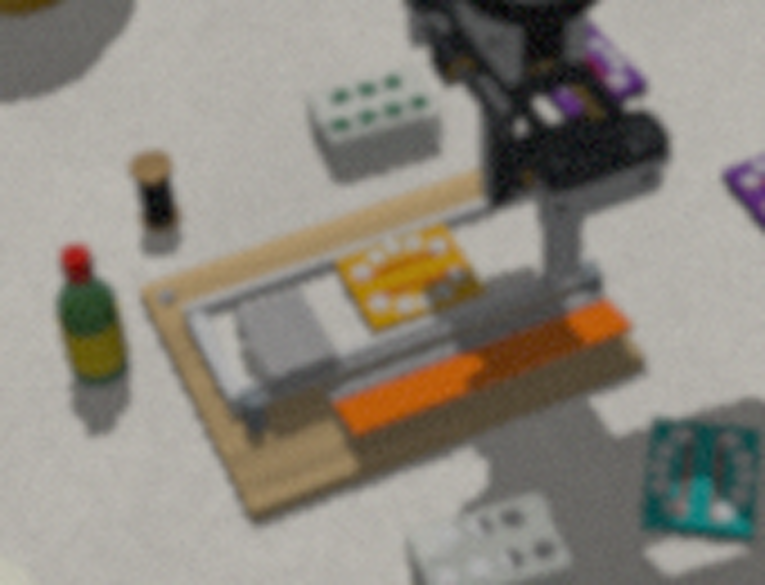

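Run:
```python
from h import *
j=np.load('jig.npz');R,t=j['R'],j['t']
c=load('s2');K=np.array([[c['fx'],0,c['cx']],[0,c['fy'],c['cy']],[0,0,1.]])
def px(x,y,z):
    p=np.array(c['attitude']).T@(np.append(R@[x,y]+t,z)-c['eye']); p=p*[1,-1,-1]
    u=cv2.projectPoints(p[None],np.zeros(3),np.zeros(3),K,np.array(c['dist'],float))[0].ravel()
    return ((u-[220,150])*4.5).round()
for q in((-77,75.5,24.8),(-77,75.5,60),(-77,0,24.8),(120,102,12),(-120,102,12),(55,94,33),(-115,94,33),(-112,48,36)):print(q,px(*q))
cc=lambda x,y:at_d(c,220+x/4.5,150+y/4.5)
for x,y in((565,280),(560,240),(600,320),(590,280),(400,400)):
    w=cc(x,y);print(x,y,((w[:2]-t)@R).round(1),w[2].round(1))
```

```text
(-77, 75.5, 24.8) [561. 330.]
(-77, 75.5, 60) [562. 288.]
(-77, 0, 24.8) [501. 242.]
(120, 102, 12) [253. 507.]
(-120, 102, 12) [649. 351.]
(55, 94, 33) [357. 428.]
(-115, 94, 33) [636. 320.]
(-112, 48, 36) [593. 264.]
565 280 [-76.5  80. ] 71.2
560 240 [-71.6  82.1] 107.3
600 320 [-97.8  83.3] 30.5
590 280 [-106.5   55. ] 31.6
400 400 [25.7 84. ] 29.1
```

Run:
```python
from h import *
j=np.load('jig.npz');R,t=j['R'],j['t']
c=load('s2')
for y in range(250,350,9):
  for x in (545,565):
    w=at_d(c,220+x/4.5,150+y/4.5);print(x,y,((w[:2]-t)@R).round(1),w[2].round(1),end=' | ')
  print()
print(r.observe()['tool_pos'])
c=snap('scene','s3'); cv2.imwrite('pics/s3c.png',cv2.resize(c['image'][190:240,300:370,::-1],None,fx=10,fy=10,interpolation=cv2.INTER_CUBIC))
```

```text
545 250 [-65.6  76.9] 97.4 | 565 250 [-74.7  82.4] 98.3 | 
545 259 [-64.6  78.8] 92.7 | 565 259 [-74.5  83. ] 91.9 | 
545 268 [-65.5  77.3] 83.6 | 565 268 [-75.2  81.9] 83.4 | 
545 277 [-65.4  77.6] 76.8 | 565 277 [-75.   82.5] 76.9 | 
545 286 [-66.7  75.3] 66.6 | 565 286 [-92.1  51.9] 30.7 | 
545 295 [-79.2  52. ] 29.5 | 565 295 [-91.8  52.8] 24.0 | 
545 304 [-78.6  53.5] 23.6 | 565 304 [-88.3  59.4] 24.7 | 
545 313 [-75.2  60. ] 24.2 | 565 313 [-84.4  66.7] 26.3 | 
545 322 [-72.3  65.7] 23.8 | 565 322 [-81.6  72. ] 25.5 | 
545 331 [-68.4  73.1] 25.8 | 565 331 [-77.5  79.8] 28.0 | 
545 340 [-64.4  80.7] 28.2 | 565 340 [-73.9  86.5] 29.2 | 
545 349 [-60.1  89.1] 31.6 | 565 349 [-70.2  93.5] 30.8 | 
[545.5263785   20.17353978  24.87307351]
```

View pics/s3c.png

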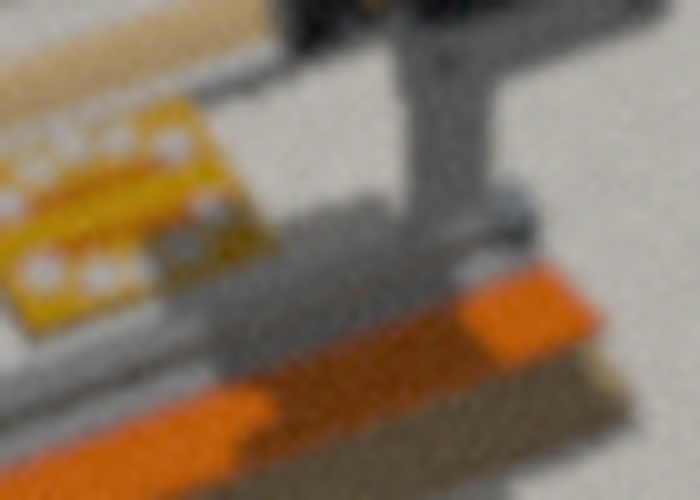

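The fingertip's lower end reads about 64 mm in the depth map at a reported z of 25. There is no force on it, so it really is still above the bar. I'll keep going down gently and watch the force.

```bash
python3 -m crank '[-0.35,0,0.05,0.5,0, -0.35,0,0.05,1,0, -0.35,0,0.05,1.5,0, -0.35,0,0.05,2,0, -0.35,0,0.05,2,0]'
python3 - <<'E'
from h import *
j=np.load('jig.npz');R,t=j['R'],j['t']
c=snap('scene','s4')
for y in range(259,350,9):
  for x in (545,565):
    w=at_d(c,220+x/4.5,150+y/4.5);print(x,y,((w[:2]-t)@R).round(1),w[2].round(1),end=' | ')
  print()
E
```

```text
t: 3.5
tool_pos: [544.8, 20.8, 4.0]
ee_rot: [[-0.97, 0.243, -0.001], [0.243, 0.97, 0.0], [0.001, -0.0, -1.0]]
contact_force: [0.3, 0.2, 0.2]
grip_width: 63.2
gripper_force: 0.0
545 259 [-63.7  80.5] 94.8 | 565 259 [-73.7  84.4] 93.7 | 
545 268 [-65.9  76.5] 82.7 | 565 268 [-74.9  82.5] 84.1 | 
545 277 [-66.1  76.4] 75.3 | 565 277 [-75.3  82. ] 76.3 | 
545 286 [-65.9  77. ] 68.7 | 565 286 [-75.2  82.5] 69.4 | 
545 295 [-66.   76.9] 61.1 | 565 295 [-75.7  81.8] 61.2 | 
545 304 [-65.4  78.3] 55.5 | 565 304 [-75.7  82.3] 54.3 | 
545 313 [-73.9  62.3] 27.3 | 565 313 [-84.5  66.5] 26.1 | 
545 322 [-71.8  66.6] 25.1 | 565 322 [-81.9  71.6] 24.9 | 
545 331 [-68.1  73.6] 26.5 | 565 331 [-77.4  79.9] 28.2 | 
545 340 [-64.1  81.3] 28.8 | 565 340 [-74.1  86.2] 28.8 | 
545 349 [-60.2  88.8] 31.2 | 565 349 [-70.4  93.2] 30.4 |
```

```bash
python3 -m crank '[-0.35,0,0.05,0.4,0, -0.35,0,0.05,0.8,0, -0.35,0,0.05,1.2,0, -0.35,0,0.05,1.2,0]'; python3 -m crank '[-0.35,0,0,0.2,0, -0.35,0,0,0.4,0, -0.35,0,0,0.4,0]'
python3 - <<'E'
from h import *
go(-78,38,0)
j=np.load('jig.npz');R,t=j['R'],j['t']
c=snap('scene','s5')
for y in range(295,350,5):
  for x in (545,565):
    w=at_d(c,220+x/4.5,150+y/4.5);print(x,y,((w[:2]-t)@R).round(1),w[2].round(1),end=' | ')
  print()
E
```

```text
t: 4.05
tool_pos: [545.1, 21.3, -7.8]
ee_rot: [[-0.97, 0.243, -0.001], [0.243, 0.97, 0.0], [0.001, -0.0, -1.0]]
contact_force: [-0.8, -0.4, 0.4]
grip_width: 63.5
gripper_force: 0.0
t: 4.42
tool_pos: [545.4, 21.2, -11.4]
ee_rot: [[-0.97, 0.243, -0.0], [0.243, 0.97, 0.0], [0.0, -0.0, -1.0]]
contact_force: [-0.3, -0.2, 0.2]
grip_width: 63.3
gripper_force: 0.0
t 4.42 jig [-77.4  38.5 -11.4] shift cm [ 0.06 -0.05 -1.14] roll -0.0 F [-0.3 -0.2  0.2] w 63.3
545 295 [-64.8  79. ] 63.9 | 565 295 [-75.2  82.8] 62.4 | 
545 300 [-64.9  79. ] 59.7 | 565 300 [-75.1  83.1] 58.6 | 
545 305 [-64.7  79.6] 56.3 | 565 305 [-75.3  83. ] 54.3 | 
545 310 [-65.   79.1] 51.5 | 565 310 [-74.9  83.8] 51.2 | 
545 315 [-65.6  78.1] 46.0 | 565 315 [-75.5  83. ] 45.9 | 
545 320 [-65.7  77.9] 41.5 | 565 320 [-77.1  80.2] 38.1 | 
545 325 [-65.3  78.8] 38.4 | 565 325 [-77.7  79.2] 32.4 | 
545 330 [-66.4  76.8] 31.6 | 565 330 [-76.9  80.8] 30.2 | 
545 335 [-65.7  78.2] 29.1 | 565 335 [-75.2  84.1] 30.3 | 
545 340 [-64.6  80.4] 27.7 | 565 340 [-73.9  86.6] 29.3 | 
545 345 [-62.3  84.8] 29.2 | 565 345 [-71.7  90.8] 30.7 |
```

```bash
for i in 1; do python3 -m crank '[-0.35,0,0,0.2,0, -0.35,0,0,0.2,0]'; python3 -m crank '[-0.35,0,0,0.2,0, -0.35,0,0,0.2,0]'; python3 -m crank '[-0.35,0,0,0.2,0, -0.35,0,0,0.2,0]'; done | grep -E "tool_pos|contact"
```

```text
tool_pos: [545.9, 21.2, -12.5]
contact_force: [-2.1, -0.5, 5.3]
tool_pos: [545.9, 21.0, -14.2]
contact_force: [-2.1, -0.8, 8.1]
tool_pos: [545.8, 20.6, -15.8]
contact_force: [-4.1, -1.9, 9.9]
```

Run:
```python
from h import *
go(-78,38,0)
j=np.load('jig.npz');R,t=j['R'],j['t']
for n in('s5','s6'):
  c=snap('scene','s6') if n=='s6' else load(n)
  d=c['z_map']; 
  for x,y in((250,300),(300,300),(275,350),(300,350),(350,420),(420,400),(600,320),(400,270)):
    w=at_d(c,220+x/4.5,150+y/4.5);print((x,y),((w[:2]-t)@R).round(),w[2].round(1),end=' | ')
  print()
cv2.imwrite('pics/s6c.png',cv2.resize(c['image'][170:250,250:370,::-1],None,fx=6,fy=6,interpolation=cv2.INTER_CUBIC))
```

```text
t 5.22 jig [-76.9  37.9 -15.8] shift cm [ 0.11  0.   -1.58] roll 0.02 F [-4.1 -1.9  9.9] w 63.2
(250, 300) [ 69. -30.] 18.2 | (300, 300) [51.  6.] 45.2 | (275, 350) [77. 34.] 45.3 | (300, 350) [65. 41.] 46.9 | (350, 420) [56. 85.] 30.2 | (420, 400) [16. 90.] 30.2 | (600, 320) [-99.  82.] 28.8 | (400, 270) [-14.  -3.] 29.0 | 
(250, 300) [78.  2.] 54.6 | (300, 300) [53. 13.] 52.7 | (275, 350) [77. 36.] 47.4 | (300, 350) [65. 42.] 47.9 | (350, 420) [54. 80.] 23.1 | (420, 400) [14. 84.] 21.9 | (600, 320) [-101.   77.] 22.8 | (400, 270) [-13.  -2.] 30.0 |
```

View pics/s6c.png

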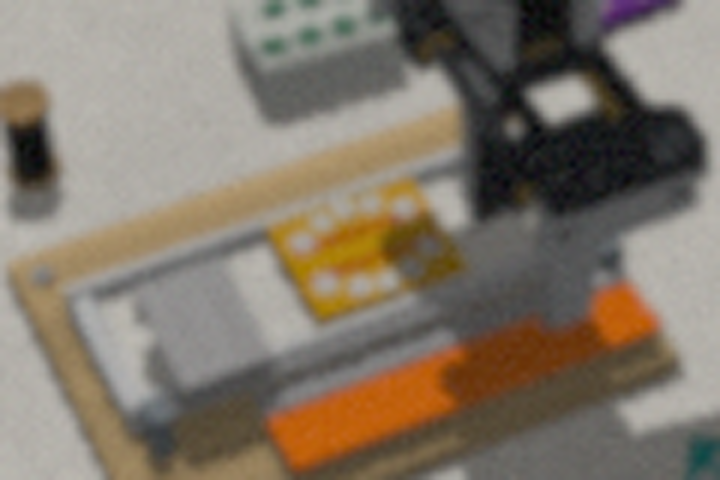

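The bar is level, the clip is raised and the plaque is still short of it. I'll slide forward.

```bash
python3 -m crank '[-0.35,-0.4,0,0,0, -0.35,-0.8,0,0,0, -0.35,-1.2,0,0,0, -0.35,-1.6,0,0,0, -0.35,-2,0,0,0, -0.35,-2.4,0,0,0, -0.35,-2.8,0,0,0, -0.35,-3.2,0,0,0, -0.35,-3.6,0,0,0, -0.35,-4,0,0,0, -0.35,-4,0,0,0]'
python3 - <<'E'
from h import *
go(9,38,-15.8)
j=np.load('jig.npz');R,t=j['R'],j['t']
c=snap('scene','s7')
for x,y in((250,300),(300,300),(350,420)):
    w=at_d(c,220+x/4.5,150+y/4.5);print((x,y),((w[:2]-t)@R).round(),w[2].round(1),end=' | ')
cv2.imwrite('pics/s7c.png',cv2.resize(c['image'][170:250,250:370,::-1],None,fx=6,fy=6,interpolation=cv2.INTER_CUBIC))
E
```

```text
t: 6.65
tool_pos: [581.7, 12.4, -16.8]
ee_rot: [[-0.97, 0.242, -0.006], [0.242, 0.97, 0.001], [0.006, -0.0, -1.0]]
contact_force: [-8.1, 0.4, 10.0]
grip_width: 63.7
gripper_force: 5.0
t 6.65 jig [-40.1  38.7 -16.8] shift cm [-4.91 -0.07 -0.13] roll 0.04 F [-8.1  0.4 10. ] w 63.7
(250, 300) [78.  3.] 55.8 | (300, 300) [53. 14.] 54.1 | (350, 420) [54. 81.] 24.0 |
```

View pics/s7c.png

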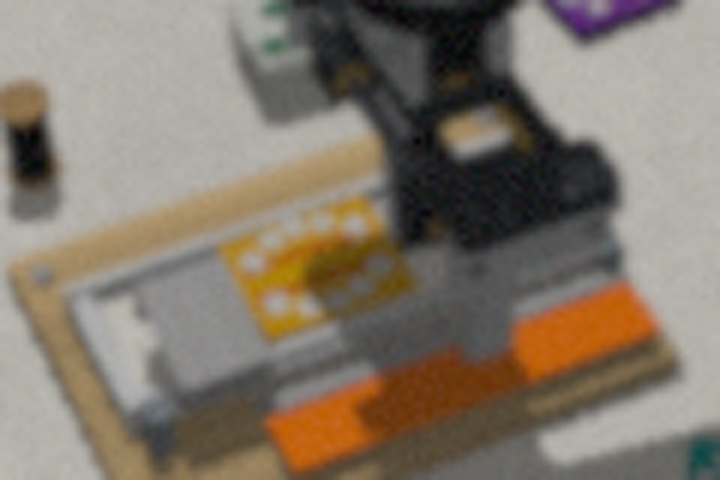

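The plaque is moving squarely ahead of the finger and the bar is still down. I'll continue.

```bash
python3 -m crank '[-0.35,-0.4,0,0,0, -0.35,-0.8,0,0,0, -0.35,-1.2,0,0,0, -0.35,-1.6,0,0,0, -0.35,-2,0,0,0, -0.35,-2.4,0,0,0, -0.35,-2.8,0,0,0, -0.35,-3.2,0,0,0, -0.35,-3.6,0,0,0, -0.35,-4,0,0,0, -0.35,-4.4,0,0,0, -0.35,-4.8,0,0,0, -0.35,-4.8,0,0,0]'; python3 -m crank '[-0.35,-0.2,0,0,0, -0.35,-0.4,0,0,0, -0.35,-0.4,0,0,0]'|grep -E "tool|contact"
python3 - <<'E'
from h import *
go(17,38,-15.8)
c=snap('top','t8')
cv2.imwrite('pics/t8c.png',cv2.resize(c['image'][110:230,270:390,::-1],None,fx=5,fy=5,interpolation=cv2.INTER_CUBIC))
c=snap('scene','s8')
cv2.imwrite('pics/s8c.png',cv2.resize(c['image'][170:250,250:370,::-1],None,fx=6,fy=6,interpolation=cv2.INTER_CUBIC))
E
```

```text
t: 8.32
tool_pos: [628.5, 0.7, -16.6]
ee_rot: [[-0.97, 0.242, -0.006], [0.242, 0.97, 0.001], [0.006, -0.0, -1.0]]
contact_force: [-6.9, 1.3, 9.1]
grip_width: 63.8
gripper_force: 4.9
tool_pos: [632.0, -0.2, -16.6]
contact_force: [-8.6, 1.0, 10.4]
t 8.7 jig [ 11.8  38.7 -16.6] shift cm [-0.52 -0.07 -0.09] roll 0.05 F [-8.6  1.  10.4] w 63.6
```

View pics/s8c.png

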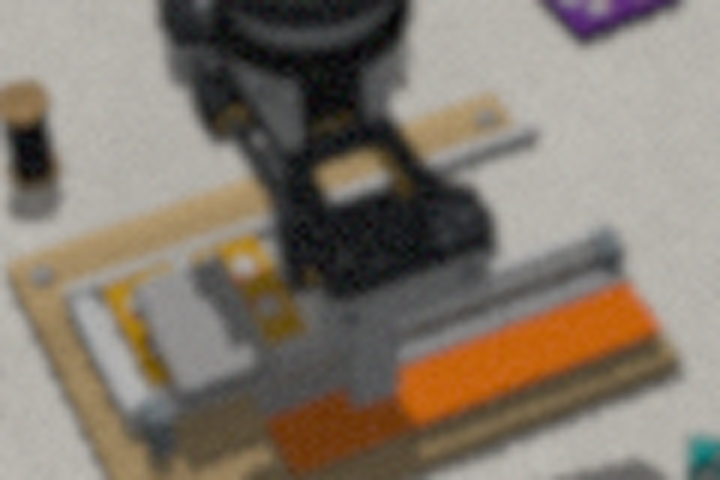

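The plaque is under the clip with its front edge at (108,290), close to the stop. I'll take small steps until the push force jumps.

```bash
for k in 1 ; do python3 -m crank '[-0.35,-0.2,0,0,0, -0.35,-0.2,0,0,0]'; python3 -m crank '[-0.35,-0.2,0,0,0, -0.35,-0.2,0,0,0]';python3 -m crank '[-0.35,-0.2,0,0,0, -0.35,-0.2,0,0,0]'; done |grep -E "tool|contact"; python3 -c "
from h import *
go(17,38,-15.8)"
```

```text
tool_pos: [633.8, -0.7, -16.7]
contact_force: [-8.6, 0.4, 9.2]
tool_pos: [635.8, -1.2, -16.6]
contact_force: [-8.0, 1.9, 10.5]
tool_pos: [636.3, -1.3, -16.7]
contact_force: [-10.0, 2.4, 11.7]
t 9.55 jig [ 16.2  38.6 -16.7] shift cm [-0.08 -0.06 -0.09] roll 0.03 F [-10.    2.4  11.7] w 63.2
```

Resistance is rising at x = 16, which suggests the stop. I'll push a little more to confirm.

```bash
for k in 1 ; do python3 -m crank '[-0.35,-0.2,0,0,0, -0.35,-0.2,0,0,0]'; python3 -m crank '[-0.35,-0.2,0,0,0, -0.35,-0.2,0,0,0, -0.35,-0.2,0,0,0]'; done |grep -E "tool|contact"
python3 - <<'E'
from h import *
go(17,38,-15.8)
c=snap('scene','s9')
cv2.imwrite('pics/s9c.png',cv2.resize(c['image'][190:250,250:330,::-1],None,fx=9,fy=9,interpolation=cv2.INTER_CUBIC))
E
```

```text
tool_pos: [636.2, -1.3, -16.8]
contact_force: [-14.8, 2.2, 15.9]
tool_pos: [636.1, -1.3, -16.9]
contact_force: [-18.5, 3.1, 19.0]
t 10.18 jig [ 16.   38.6 -16.9] shift cm [-0.1  -0.06 -0.11] roll 0.01 F [-18.5   3.1  19. ] w 63.4
```

View pics/s9c.png

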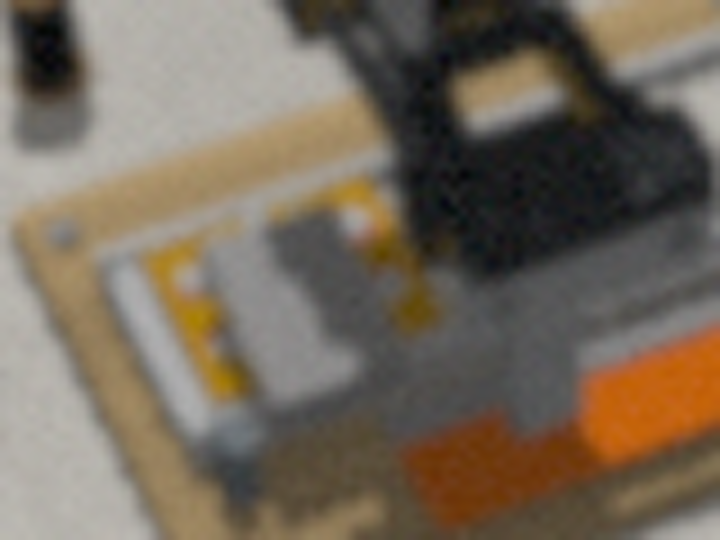

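It is home: the position has stalled, the push force is up to 18 N, and the front edge meets the stop. I'll back off slightly with the bar still held, then raise straight up and away.

```bash
python3 -m crank '[-0.35,0.4,0,0,0, -0.35,0.8,0,0,0, -0.35,1.2,0,0,0, -0.35,1.5,0,0,0, -0.35,1.5,0,-0.3,0, -0.35,1.5,0,-0.6,0, -0.35,1.5,0,-1,0, -0.35,1.5,0,-1.5,0, -0.35,1.5,0,-3,0, -0.35,1.5,0,-6,0, -0.35,1.5,0,-11,0, -0.35,4,0,-16,0, -0.35,9,0,-18,0, -0.35,15,0,-18,0, -0.35,21,0,-18,0, -0.35,25,0,-18,0, -0.35,25,0,-18,0]'
python3 - <<'E'
from h import *
j=np.load('jig.npz');R,t=j['R'],j['t']
c=snap('scene','s10');snap('top','t10')
for x,y in((250,300),(270,300),(300,300),(350,420)):
    w=at_d(c,220+x/4.5,150+y/4.5);print((x,y),((w[:2]-t)@R).round(),w[2].round(1))
a=cv2.resize(c['image'][160:260,240:380,::-1],None,fx=5,fy=5,interpolation=cv2.INTER_CUBIC)
cv2.imwrite('pics/s10c.png',a)
E
```

```text
t: 12.35
tool_pos: [400.0, 57.8, 163.4]
ee_rot: [[-0.97, 0.241, 0.001], [0.241, 0.97, -0.0], [-0.001, 0.0, -1.0]]
contact_force: [0.7, 0.0, 1.2]
grip_width: 63.3
gripper_force: 0.0
(250, 300) [ 72. -19.] 30.1
(270, 300) [67.  3.] 49.4
(300, 300) [52. 10.] 49.3
(350, 420) [54. 81.] 24.7
```

View pics/s10c.png

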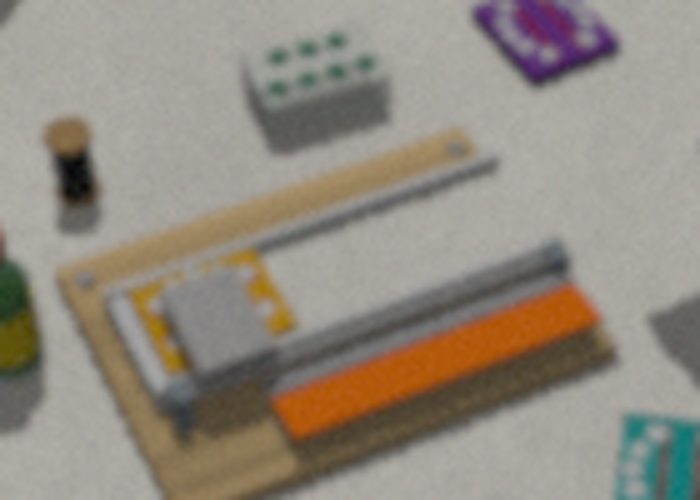

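The plaque is home at the stop with the clip shut on it (clip top about 49 mm), and nothing else has moved.

```bash
python3 -c "
from plant import r
print(r.hand_in())"
```

```text
the job is handed in; nothing more can be done
None
```

The yellow plaque is fully home against the end stop, the bar is released and the clip is shut on it, the arm is clear, and the job was handed in at about 12 s; no verdict was returned.

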